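# Fetch a heat sink from the blue tilt-out bin

### The job

Tilt the blue parts bin all the way forward on its bottom pivot, take out the aluminium heat sink inside it and set it down in the black tray without dropping it. Leave the blue bin tilted open.

Things in the scene. Friction and masses are not known exactly. Their poses are not given: they have to be found in the camera images.
- blue_bin (a joint): Hinge of the blue tilt-out bin, one of three (blue, yellow, red, any order) side by side in grey housings (108 mm wide, 157 mm high above the table), fronts towards the robot. 0 = shut, front upright; 1.22 rad = fully forward on its stop. Stiff, stays where left; about 2 N at the lip moves it. The bin is 94 mm wide inside; its floor is a ledge 50 mm from the hinge, 52 mm deep, with a low rear rim.
- blue_bin_lip (a point): Mid top edge of the blue bin's lip, a plate 62 wide, 6 thick that extends the front wall; shut, it stands 37 mm above the flat roof: a finger fits behind it, over the roof, to push it forward and down. z: up the wall from hinge to lip; y: along the hinge; x: into the bin (shut: away from robot). The hinge is 170 mm along -z and 3 mm along -x from here; the wall's inner face 3 mm along +x.
- sink_center (a point): Centre of the loose heat sink in the blue bin: silver finned aluminium block, 34 x 30 x 50 mm (its x, y, z), about 80 g. It starts upright on the ledge, hidden under the roof, y roughly along the hinge. With the bin fully forward it lies on the front wall's inner face (sloping 20 degrees), 50 mm side up the slope, 34 mm side square to it: grip across the 30 mm side, 25 to 38 mm free each side.
- black_tray: Black plastic tray fixed to the bench, left or right of the bins: 124 x 124 mm outside, 22 mm high, walls and floor 4 mm thick. Origin at the centre of its underside, z up, x and y along its sides. The red tray of the same size on the other side is not to be used.

How it is judged:
By the outcome, as a careful person would: the job done as asked, in the order asked, and still so for the second after the job is handed in, with the robot touching nothing.
It also fails if it takes over 53 s, if anything falls off the work surface, if the arm or the gripper's body presses on something with over 40 N, if the wrist force passes 120 N, or if a joint passes its speed limit or range.

### The arm

A 6-joint arm with a two-finger parallel gripper is mounted at the origin on the work surface. World frame = base frame: x ahead of the robot, y to its left, z up, the work surface at z = 0. Lengths are in mm, angles in rad, forces in N, time in s.
With the tool pointing down it reaches from about 350 to 775 mm from the base axis. Payload 7.3 kg.
Tool frame: the origin (TCP) lies at the very end of the fingers, on their centre line; the grasp point (between the pads) lies 19 mm behind it; z points along the fingers, y is the line along which they close (so a half turn about z gives the same grasp; the last joint's range is limited). The gripper opens to 92 mm and grips with 3 to 60 N. Pads are 19 mm wide; open, the fingers measure 130 mm over their backs; the gripper's body (75 mm by 190 mm) begins 47 mm behind the grasp point.
Start: joints at [1.187, 0.342, 1.524, -0, 1.275, -0.146], TCP at [123.655, 510.249, 226.741] pointing down, gripper open.
Joint ranges: [-2.53, 2.53], [-0.77, 2.02], [0.04, 2.7], [-1, 4.14], [0.28, 2.66], [-3.11, 3.11]. Speed limits (rad/s): [2.57, 2.57, 3.14, 3.14, 3.14, 3.14].

### API

Orientations are given as [roll, pitch, yaw] about the fixed x, y, z axes, in that order (R = Rz(yaw) Ry(pitch) Rx(roll)).
In Python, from plant import bot gives the robot as it stands.
- The arm moves only by the tool send_rows, never from a script. Its argument "rows" is a list of rows, each an object of numbers: "x", "y", "z": the shift along the tool's x, y, z in units of 0.2 m (1.0 is 0.2 m); "ax", "ay", "az": the turn, a rotation vector about the tool's x, y, z in units of 60 degrees (1.0 is 60 degrees); "jaw": the opening, from -1 (shut) to 1 (fully open), so that 0 is half open. In form: [{"x": .., "y": .., "z": .., "ax": .., "ay": .., "az": .., "jaw": ..}, ...]. A call has exactly 10 rows; each row is the pose to reach, as a shift and turn from the pose commanded when the call began, along the tool's axes at that moment; what a row does not reach only later rows make up. A row lasts 1/8 s, in which the tool goes at most 62.5 mm and 10.7 degrees, less where a joint would pass 70% of its speed; a pose out of reach is approached as far as the arm can. A call with a number of a shift or a turn outside -1 to 1 is refused whole. A call with a gripper value outside its range is refused whole. The fingers move at their own pace and stop on an object; the grip force is fixed at half the most. Time passes only in rows, so rows that repeat a pose let the fingers close, or fill a call up. It gives the time, the measured TCP pose, the force, the opening and the grip force at its end, in the units of the state.
- bot.get_obs(): the state, without advancing time (a new reading comes with each control period).
- bot.capture(name): name is "scene" or "top" or "wrist"; returns (picture, depth): 400x640x3 uint8, red, green, blue; 400x640 float32, mm along the optical axis (not along the pixel's ray), 0 where there is no reading.
- bot.camera_model(name): a dict with "vertical_fov" (degrees; the focal length in pixels is half the picture's height over the tangent of half this angle, whatever the lens; pixels are square), "cx", "cy" (the principal point, pixels), "R" (3x3) and "t" (3): a world point X has camera coordinates R X + t; the wrist camera has in their place "T_tool_cam" (4x4, takes a point from camera to tool coordinates, whose origin is the TCP and whose axes are the flange's). Camera axes: x right, y down, z forward; pixel columns grow to the right and rows downward; lengths in mm; the calibration is good to about 2 mm. A picture is of the moment at which its call begins: read the wrist's pose just before it. camera_model takes no time and is no camera call.
- bot.close_job(): hands the job in; it is judged then, once.
The state is a dict: "time": time; "joint_positions": joint angles; "dq": joint speeds; "tau": joint torques, N m; "tool_pos": TCP position; "tcp_rot": TCP orientation; "contact_force": force on the tool from outside, world axes, zero at the start; "moment": the same for the moment, N m; "grip_width": finger opening in mm; "finger_force": force on a finger pad.
Only numpy, scipy, OpenCV 4.12 (cv2) and the standard library are available. Lean on these libraries where they do the work, as an engineer would, in place of code of your own. Each camera call takes 0.05 s, during which the arm holds its last target. There are 200 camera calls.

## Working session

There is one attempt and no reset: what is moved stays moved. The work goes in short steps, Python scripts to look and compute and a tool call to move; the robot and the scene stay as the last step left them, time stands still between calls to the robot, and variables do not carry over. Pictures are saved under pics/ and viewed, at most 10 in all, crops included, and the job is handed in when it is done.

Besides the shell and the picture viewer there is one more tool, called as name(argument=value, ...), one argument or row to a line, values as JSON. send_rows: Moves the arm, as the interface text tells. Its arguments: {"type":"object","properties":{"rows":{"type":"array","items":{"type":"object","properties":{"x":{"type":"number","minimum":-1,"maximum":1},"y":{"type":"number","minimum":-1,"maximum":1},"z":{"type":"number","minimum":-1,"maximum":1},"ax":{"type":"number","minimum":-1,"maximum":1},"ay":{"type":"number","minimum":-1,"maximum":1},"az":{"type":"number","minimum":-1,"maximum":1},"jaw":{"type":"number"}}}}},"required":["rows"]}

```bash
mkdir -p pics; cat > h.py <<'E'
import numpy as np, cv2
from scipy.spatial.transform import Rotation as Ro
from plant import bot
def cloud(name):
    o=bot.get_obs(); im,d=bot.capture(name); m=bot.camera_model(name)
    f=200/np.tan(np.radians(m["vertical_fov"]/2))
    v,u=np.mgrid[0:400,0:640]
    P=np.stack([(u-m["cx"])/f*d,(v-m["cy"])/f*d,d],-1)
    if "R" in m: W=(P-np.array(m["t"]))@np.array(m["R"])
    else:
        T=np.array(m["T_tool_cam"]); Q=P@T[:3,:3].T+T[:3,3]
        W=Q@Ro.from_euler("xyz",o["tcp_rot"]).as_matrix().T+np.array(o["tool_pos"])
    return im,d,W
def save(im,n): cv2.imwrite("pics/"+n+".png",im[:,:,::-1])
E
python3 - <<'E'
from h import *
o=bot.get_obs(); print(o)
for n in("scene","top"):
    im,d,W=cloud(n); save(im,n); np.savez("/tmp/"+n,im=im,d=d,W=W)
    m=bot.camera_model(n); print(n,m["vertical_fov"],-np.array(m["R"]).T@m["t"])
    hsv=cv2.cvtColor(im,cv2.COLOR_RGB2HSV)
    k=(hsv[...,0]>100)&(hsv[...,0]<130)&(hsv[...,1]>120)&(d>0)
    w=W[k]; print(k.sum(),np.percentile(w,[1,10,50,90,99],axis=0).round(1) if k.sum() else 0)
E
cd pics; python3 -c "
import cv2,numpy as np
cv2.imwrite('both.png',cv2.resize(np.vstack([cv2.imread('scene.png'),cv2.imread('top.png')]),(480,600)))"
```

```text
{'time': 0.0, 'joint_positions': array([ 1.18703588e+00,  3.42717168e-01,  1.52497709e+00,  1.58271691e-05,
        1.27537634e+00, -1.46013856e-01]), 'dq': array([-0.00099448,  0.00072894, -0.00126179,  0.000457  ,  0.00037323,
        0.00150628]), 'tau': array([-3.74082538e-04, -4.31237340e+01, -2.44224000e+01,  7.17547699e-02,
        5.59571455e-02, -7.32491162e-05]), 'tool_pos': array([123.48089267, 509.87979775, 226.06176812]), 'tcp_rot': array([-3.14013264e+00, -2.30008388e-04,  2.90384128e+00]), 'contact_force': array([ 0.24432394, -0.16341242,  0.10723036]), 'moment': array([-0.03569347, -0.07931346, -0.00552267]), 'finger_force': 0.0, 'grip_width': 91.82619743887791}
scene 50.17145240638512 [ 649.66859657 -542.64906603 1230.16950921]
3715 [[-111.9  -30.7 -328.4]
 [ 300.1  556.8 -284.2]
 [ 418.6  690.    29.2]
 [ 529.1 1214.    95.5]
 [ 602.1 1238.1  193. ]]
top 49.612958064914054 [ 451.18600433  -13.26123778 1360.31074626]
5635 [[  238.3 -1214.7  -329.2]
 [  351.1    11.9  -302.3]
 [  442.5   641.7    14.2]
 [  549.1   701.3    96.2]
 [  889.7  1211.6   183.2]]
```

View pics/both.png

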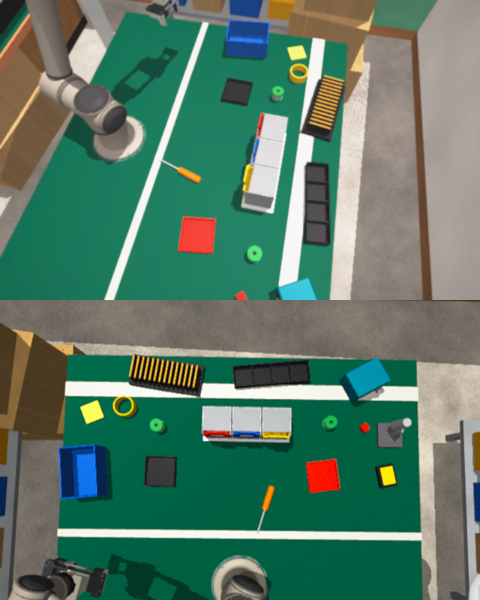

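The pictures show the blue bin in the middle of three, with its lip at about (245,432) in the lower (top) view. The black tray is at (160,470), left of the bins, and the red tray is to the right.

```bash
python3 - <<'E'
from h import *
for n in("top","scene"):
    z=np.load("/tmp/"+n+".npz"); im,d,W=z["im"],z["d"],z["W"]
    hsv=cv2.cvtColor(im,cv2.COLOR_RGB2HSV)
    reg=(W[...,0]>350)&(W[...,0]<700)&(abs(W[...,1])<250)&(d>0)
    k=(hsv[...,0]>100)&(hsv[...,0]<130)&(hsv[...,1]>100)&reg
    w=W[k]; print(n,k.sum(),np.percentile(w,[2,25,50,75,98],axis=0).round(1).tolist())
    hi=W[k&(W[...,2]>180)]; 
    if len(hi): print("lip top",len(hi),hi.min(0),hi.max(0),hi.mean(0), np.polyfit(hi[:,1],hi[:,0],1))
    r=reg&(abs(W[...,2]-157)<6)
    print("roof",r.sum(),cv2.minAreaRect(W[r][:,:2].astype(np.float32)),np.median(W[r][:,2]))
    # table & tray
    tb=(hsv[...,0]>60)&(hsv[...,0]<90)&(hsv[...,1]>150)&(W[...,0]>250)&(W[...,0]<600)&(abs(W[...,1])<400)
    print("table z",np.median(W[tb][:,2]))
    t=(hsv[...,2]<70)&(W[...,0]>280)&(W[...,0]<600)&(W[...,1]>120)&(W[...,1]<420)&(abs(W[...,2]-12)<20)&(d>0)
    t=cv2.morphologyEx(t.astype(np.uint8),cv2.MORPH_OPEN,np.ones((7,7)))
    c=max(cv2.findContours(t,0,2)[0],key=cv2.contourArea)
    q=W[c[:,0,1],c[:,0,0]]; print("tray",cv2.minAreaRect(q[:,:2].astype(np.float32)),np.percentile(q[:,2],[10,50,90]))
im=np.load("/tmp/top.npz")["im"]; save(cv2.resize(im[80:280,180:480],(800,533)),"topc")
E
```

```text
top 259 [[595.5, -66.8, 54.0], [596.1, -45.7, 84.3], [596.6, -18.7, 152.6], [600.1, 6.9, 176.2], [617.8, 28.3, 196.9]]
lip top 60 [595.70977342 -48.91578315 180.14480025] [600.74827842  11.34893013 198.8580489 ] [598.0719568  -20.13282244 191.1865232 ] [-1.16103709e-03  5.98048582e+02]
roof 3833 ((642.9567260742188, -19.190109252929688), (331.72369384765625, 113.32135009765625), 89.41907501220703) 157.36401389433087
table z 0.37952593089255326
tray ((455.8630676269531, 332.69873046875), (123.84650421142578, 127.61874389648438), 0.639700174331665) [ 0.47275054 19.21395045 24.04572693]
scene 112 [[596.4, -64.0, 87.1], [599.2, -41.7, 143.1], [601.6, -18.1, 169.9], [602.2, 3.8, 194.0], [604.1, 32.1, 197.0]]
lip top 52 [596.15039856 -49.21829397 180.20624635] [602.4378321   10.73333145 197.1798809 ] [599.55871058 -22.12323162 193.25606549] [3.44704076e-03 5.99634970e+02]
roof 3665 ((642.8878173828125, -17.746673583984375), (334.0802001953125, 112.25922393798828), 89.51435089111328) 158.21521325807768
table z 1.3533679094240982
tray ((457.2896423339844, 333.6585998535156), (126.0248794555664, 121.42878723144531), 88.82757568359375) [ 2.34468886 14.58706169 22.40659086]
```

View pics/topc.png

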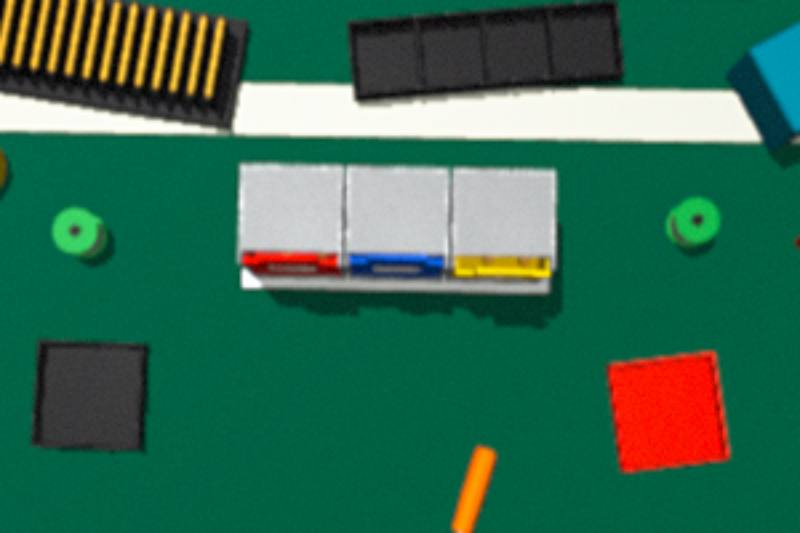

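The blue bin is the middle one, square to the world axes, with its lip at about (598.5, -20, 194) and the hinge at about (595.5, -20, 24). The tray centre is about (456.5, 333). I'm starting the approach with the jaws shut.

send_rows(
  rows=[
    {"x": -0.12,"y": -0.08,"z": -0.02,"az": -0.03,"jaw": -1},
    {"x": -0.24,"y": -0.16,"z": -0.04,"az": -0.06,"jaw": -1},
    {"x": -0.36,"y": -0.24,"z": -0.06,"az": -0.09,"jaw": -1},
    {"x": -0.5,"y": -0.33,"z": -0.07,"az": -0.13,"jaw": -1},
    {"x": -0.62,"y": -0.4,"z": -0.07,"az": -0.16,"jaw": -1},
    {"x": -0.75,"y": -0.49,"z": -0.07,"az": -0.19,"jaw": -1},
    {"x": -0.86,"y": -0.56,"z": -0.07,"az": -0.227,"jaw": -1},
    {"x": -0.98,"y": -0.64,"z": -0.07,"az": -0.227,"jaw": -1},
    {"x": -0.98,"y": -0.64,"z": -0.07,"az": -0.227,"jaw": -1},
    {"x": -0.98,"y": -0.64,"z": -0.07,"az": -0.227,"jaw": -1},
  ],
)

```text
schema error: expected keys x, y, z, ax, ay, az, jaw
```

send_rows(
  rows=[
    {"x": -0.12,"y": -0.08,"z": -0.02,"ax": 0,"ay": 0,"az": -0.03,"jaw": -1},
    {"x": -0.24,"y": -0.16,"z": -0.04,"ax": 0,"ay": 0,"az": -0.06,"jaw": -1},
    {"x": -0.36,"y": -0.24,"z": -0.06,"ax": 0,"ay": 0,"az": -0.09,"jaw": -1},
    {"x": -0.5,"y": -0.33,"z": -0.07,"ax": 0,"ay": 0,"az": -0.13,"jaw": -1},
    {"x": -0.62,"y": -0.4,"z": -0.07,"ax": 0,"ay": 0,"az": -0.16,"jaw": -1},
    {"x": -0.75,"y": -0.49,"z": -0.07,"ax": 0,"ay": 0,"az": -0.19,"jaw": -1},
    {"x": -0.86,"y": -0.56,"z": -0.07,"ax": 0,"ay": 0,"az": -0.227,"jaw": -1},
    {"x": -0.98,"y": -0.64,"z": -0.07,"ax": 0,"ay": 0,"az": -0.227,"jaw": -1},
    {"x": -0.98,"y": -0.64,"z": -0.07,"ax": 0,"ay": 0,"az": -0.227,"jaw": -1},
    {"x": -0.98,"y": -0.64,"z": -0.07,"ax": 0,"ay": 0,"az": -0.227,"jaw": -1},
  ],
)

```text
time: 1.35
tool_pos: [283.6, 339.9, 240.6]
tcp_rot: [3.141, -0.001, 3.141]
contact_force: [-1.0, -0.2, -0.5]
grip_width: 0.9
finger_force: 0.0
```

send_rows(
  rows=[
    {"x": -0.1,"y": -0.11,"z": 0,"ax": 0,"ay": 0,"az": 0,"jaw": -1},
    {"x": -0.22,"y": -0.24,"z": 0,"ax": 0,"ay": 0,"az": 0,"jaw": -1},
    {"x": -0.33,"y": -0.36,"z": 0,"ax": 0,"ay": 0,"az": 0,"jaw": -1},
    {"x": -0.44,"y": -0.48,"z": 0,"ax": 0,"ay": 0,"az": 0,"jaw": -1},
    {"x": -0.55,"y": -0.6,"z": 0,"ax": 0,"ay": 0,"az": 0,"jaw": -1},
    {"x": -0.66,"y": -0.72,"z": 0,"ax": 0,"ay": 0,"az": 0,"jaw": -1},
    {"x": -0.74,"y": -0.81,"z": 0,"ax": 0,"ay": 0,"az": 0,"jaw": -1},
    {"x": -0.83,"y": -0.9,"z": 0,"ax": 0,"ay": 0,"az": 0,"jaw": -1},
    {"x": -0.83,"y": -0.9,"z": 0,"ax": 0,"ay": 0,"az": 0,"jaw": -1},
    {"x": -0.83,"y": -0.9,"z": 0,"ax": 0,"ay": 0,"az": 0,"jaw": -1},
  ],
)

```text
time: 2.6
tool_pos: [449.3, 160.6, 240.5]
tcp_rot: [3.141, -0.001, -3.141]
contact_force: [0.5, 0.0, 0.0]
grip_width: 0.6
finger_force: 0.0
```

send_rows(
  rows=[
    {"x": -0.1,"y": -0.11,"z": 0,"ax": 0,"ay": 0,"az": 0,"jaw": -1},
    {"x": -0.22,"y": -0.24,"z": 0,"ax": 0,"ay": 0,"az": 0,"jaw": -1},
    {"x": -0.33,"y": -0.36,"z": 0,"ax": 0,"ay": 0,"az": 0,"jaw": -1},
    {"x": -0.44,"y": -0.48,"z": 0,"ax": 0,"ay": 0,"az": 0,"jaw": -1},
    {"x": -0.55,"y": -0.6,"z": 0,"ax": 0,"ay": 0,"az": 0,"jaw": -1},
    {"x": -0.66,"y": -0.72,"z": 0,"ax": 0,"ay": 0,"az": 0,"jaw": -1},
    {"x": -0.76,"y": -0.81,"z": 0,"ax": 0,"ay": 0,"az": 0,"jaw": -1},
    {"x": -0.86,"y": -0.9,"z": 0,"ax": 0,"ay": 0,"az": 0,"jaw": -1},
    {"x": -0.86,"y": -0.9,"z": 0,"ax": 0,"ay": 0,"az": 0,"jaw": -1},
    {"x": -0.86,"y": -0.9,"z": 0,"ax": 0,"ay": 0,"az": 0,"jaw": -1},
  ],
)

```text
time: 3.85
tool_pos: [621.2, -18.9, 240.6]
tcp_rot: [3.141, -0.001, -3.141]
contact_force: [0.1, -0.1, -0.4]
grip_width: 0.2
finger_force: 0.0
```

```bash
python3 - <<'E'
from h import *
im,d,W=cloud("wrist"); save(im,"w1")
hsv=cv2.cvtColor(im,cv2.COLOR_RGB2HSV)
k=(hsv[...,0]>100)&(hsv[...,0]<130)&(hsv[...,1]>100)&(d>0)&(W[...,2]>170)
w=W[k]; print(k.sum(),np.percentile(w,[2,25,50,75,98],axis=0).round(1).tolist() if k.sum() else 0)
print(bot.get_obs()["tool_pos"],bot.get_obs()["time"])
E
```

```text
1572 [[596.7, -46.7, 170.8], [597.0, -33.1, 183.0], [597.4, -18.3, 192.4], [599.7, -2.8, 193.7], [602.2, 11.3, 194.8]]
[621.22866491 -18.90336109 240.80909143] 3.9
```

View pics/w1.png

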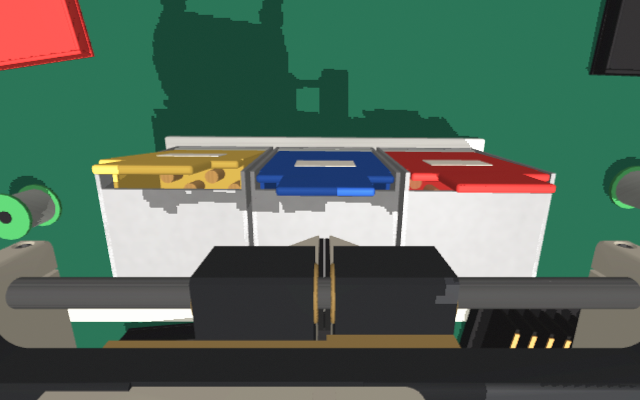

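The wrist view shows the blue lip at about (325,190), spanning x 597–602 with y centre -18. The closed fingers are over the roof just behind it. Next: lower, then sweep forward and down.

send_rows(
  rows=[
    {"x": 0,"y": 0,"z": 0.1,"ax": 0,"ay": 0,"az": 0,"jaw": -1},
    {"x": 0,"y": 0,"z": 0.2,"ax": 0,"ay": 0,"az": 0,"jaw": -1},
    {"x": 0,"y": 0,"z": 0.3,"ax": 0,"ay": 0,"az": 0,"jaw": -1},
    {"x": 0,"y": 0,"z": 0.335,"ax": 0,"ay": 0,"az": 0,"jaw": -1},
    {"x": 0.05,"y": 0,"z": 0.335,"ax": 0,"ay": 0,"az": 0,"jaw": -1},
    {"x": 0.11,"y": 0,"z": 0.335,"ax": 0,"ay": 0,"az": 0,"jaw": -1},
    {"x": 0.175,"y": 0,"z": 0.34,"ax": 0,"ay": 0,"az": 0,"jaw": -1},
    {"x": 0.24,"y": 0,"z": 0.35,"ax": 0,"ay": 0,"az": 0,"jaw": -1},
    {"x": 0.305,"y": 0,"z": 0.368,"ax": 0,"ay": 0,"az": 0,"jaw": -1},
    {"x": 0.305,"y": 0,"z": 0.368,"ax": 0,"ay": 0,"az": 0,"jaw": -1},
  ],
)

```text
time: 5.15
tool_pos: [560.3, -20.1, 168.3]
tcp_rot: [-3.142, 0.001, -3.142]
contact_force: [-0.0, 0.4, -0.1]
grip_width: 0.3
finger_force: 0.0
```

send_rows(
  rows=[
    {"x": 0.06,"y": 0,"z": 0.022,"ax": 0,"ay": 0,"az": 0,"jaw": -1},
    {"x": 0.12,"y": 0,"z": 0.05,"ax": 0,"ay": 0,"az": 0,"jaw": -1},
    {"x": 0.177,"y": 0,"z": 0.083,"ax": 0,"ay": 0,"az": 0,"jaw": -1},
    {"x": 0.23,"y": 0,"z": 0.12,"ax": 0,"ay": 0,"az": 0,"jaw": -1},
    {"x": 0.28,"y": 0,"z": 0.163,"ax": 0,"ay": 0,"az": 0,"jaw": -1},
    {"x": 0.326,"y": 0,"z": 0.21,"ax": 0,"ay": 0,"az": 0,"jaw": -1},
    {"x": 0.368,"y": 0,"z": 0.26,"ax": 0,"ay": 0,"az": 0,"jaw": -1},
    {"x": 0.406,"y": 0,"z": 0.314,"ax": 0,"ay": 0,"az": 0,"jaw": -1},
    {"x": 0.438,"y": 0,"z": 0.37,"ax": 0,"ay": 0,"az": 0,"jaw": -1},
    {"x": 0.46,"y": 0,"z": 0.42,"ax": 0,"ay": 0,"az": 0,"jaw": -1},
  ],
)

```text
time: 6.4
tool_pos: [468.5, -20.3, 82.3]
tcp_rot: [3.141, -0.0, 3.141]
contact_force: [1.1, -0.1, 0.8]
grip_width: 0.5
finger_force: 0.0
```

send_rows(
  rows=[
    {"x": 0.005,"y": 0,"z": 0.01,"ax": 0,"ay": 0,"az": 0,"jaw": -1},
    {"x": 0.005,"y": 0,"z": 0.015,"ax": 0,"ay": 0,"az": 0,"jaw": -1},
    {"x": 0.005,"y": 0,"z": 0.02,"ax": 0,"ay": 0,"az": 0,"jaw": -1},
    {"x": 0.005,"y": 0,"z": 0.02,"ax": 0,"ay": 0,"az": 0,"jaw": -1},
    {"x": 0.005,"y": 0,"z": 0.02,"ax": 0,"ay": 0,"az": 0,"jaw": -1},
    {"x": 0.005,"y": 0,"z": 0.02,"ax": 0,"ay": 0,"az": 0,"jaw": -1},
    {"x": 0.005,"y": 0,"z": 0.02,"ax": 0,"ay": 0,"az": 0,"jaw": -1},
    {"x": 0.005,"y": 0,"z": 0.02,"ax": 0,"ay": 0,"az": 0,"jaw": -1},
    {"x": 0.005,"y": 0,"z": 0.02,"ax": 0,"ay": 0,"az": 0,"jaw": -1},
    {"x": 0.005,"y": 0,"z": 0.02,"ax": 0,"ay": 0,"az": 0,"jaw": -1},
  ],
)

```text
time: 7.65
tool_pos: [468.2, -20.4, 80.4]
tcp_rot: [-3.141, 0.001, -3.141]
contact_force: [-3.5, 0.5, 12.9]
grip_width: 0.4
finger_force: 5.6
```

send_rows(
  rows=[
    {"x": 0,"y": 0,"z": -0.1,"ax": 0,"ay": 0,"az": 0,"jaw": -1},
    {"x": 0,"y": 0,"z": -0.25,"ax": 0,"ay": 0,"az": 0,"jaw": -1},
    {"x": 0,"y": 0,"z": -0.45,"ax": 0,"ay": 0,"az": 0,"jaw": 1},
    {"x": 0,"y": 0,"z": -0.65,"ax": 0,"ay": 0,"az": 0,"jaw": 1},
    {"x": -0.15,"y": 0,"z": -0.8,"ax": 0,"ay": 0,"az": 0,"jaw": 1},
    {"x": -0.3,"y": 0,"z": -0.8,"ax": 0,"ay": 0,"az": 0,"jaw": 1},
    {"x": -0.45,"y": 0,"z": -0.8,"ax": 0,"ay": 0,"az": 0,"jaw": 1},
    {"x": -0.53,"y": 0,"z": -0.8,"ax": 0,"ay": 0,"az": 0,"jaw": 1},
    {"x": -0.53,"y": 0,"z": -0.8,"ax": 0,"ay": 0,"az": 0,"jaw": 1},
    {"x": -0.53,"y": 0,"z": -0.8,"ax": 0,"ay": 0,"az": 0,"jaw": 1},
  ],
)

```text
time: 8.9
tool_pos: [573.3, -20.3, 239.0]
tcp_rot: [3.141, -0.001, 3.142]
contact_force: [-0.1, 0.5, 0.2]
grip_width: 75.8
finger_force: 0.0
```

```bash
python3 - <<'E'
from h import *
im,d,W=cloud("wrist"); save(im,"w2"); np.savez("/tmp/w2",im=im,d=d,W=W)
hsv=cv2.cvtColor(im,cv2.COLOR_RGB2HSV)
k=(hsv[...,0]>100)&(hsv[...,0]<130)&(hsv[...,1]>100)&(d>0)&(W[...,2]>20)&(W[...,2]<110)&(W[...,0]>380)
w=W[k]; print(k.sum(),np.percentile(w,[2,25,50,75,98],axis=0).round(1).tolist())
n=k&(W[...,0]<500); print("slope deg",np.degrees(np.arctan(np.polyfit(W[n][:,0],W[n][:,2],1)[0])))
s=(hsv[...,1]<60)&(d>0)&(abs(W[...,1]+20)<46)&(W[...,0]>470)&(W[...,0]<580)&(W[...,2]>40)&(W[...,2]<115)
s=cv2.morphologyEx(s.astype(np.uint8),cv2.MORPH_OPEN,np.ones((3,3)))>0
w=W[s]; print(s.sum(),np.percentile(w,[2,25,50,75,98],axis=0).round(1).tolist() if len(w) else 0)
print(bot.get_obs()["tool_pos"],bot.get_obs()["time"])
E
```

```text
14897 [[441.7, -65.2, 32.5], [476.1, -43.2, 61.6], [504.6, -17.8, 72.3], [549.4, 8.8, 84.1], [591.4, 30.4, 96.9]]
slope deg -18.351252705985065
1721 [[508.0, -31.2, 64.7], [520.9, -24.1, 84.0], [532.5, -16.8, 88.3], [544.0, -9.1, 92.2], [556.6, -2.1, 95.8]]
[573.29850492 -20.30273896 239.18144703] 8.95
```

View pics/w2.png

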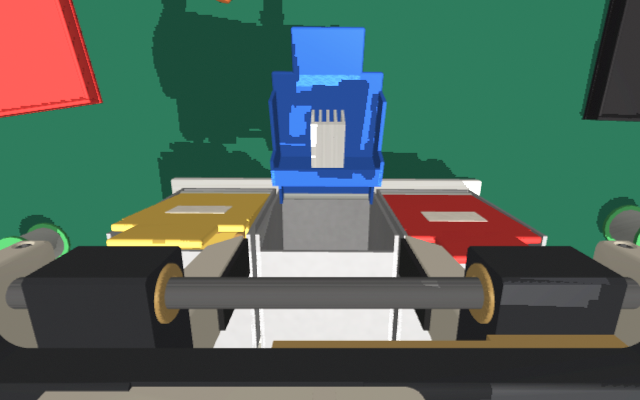

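The wrist view shows the bin fully forward with the sink centred at about (328,140), square to the hinge. The sink centre is about (527, -17, 72). I'm setting a 44 mm opening so the fingers fit inside the bin, and descending vertically.

send_rows(
  rows=[
    {"x": 0.1,"y": 0.016,"z": 0,"ax": 0,"ay": 0,"az": 0,"jaw": -0.04},
    {"x": 0.2,"y": 0.016,"z": 0,"ax": 0,"ay": 0,"az": 0,"jaw": -0.04},
    {"x": 0.225,"y": 0.016,"z": 0.15,"ax": 0,"ay": 0,"az": 0,"jaw": -0.04},
    {"x": 0.225,"y": 0.016,"z": 0.3,"ax": 0,"ay": 0,"az": 0,"jaw": -0.04},
    {"x": 0.225,"y": 0.016,"z": 0.45,"ax": 0,"ay": 0,"az": 0,"jaw": -0.04},
    {"x": 0.225,"y": 0.016,"z": 0.55,"ax": 0,"ay": 0,"az": 0,"jaw": -0.04},
    {"x": 0.225,"y": 0.016,"z": 0.65,"ax": 0,"ay": 0,"az": 0,"jaw": -0.04},
    {"x": 0.225,"y": 0.016,"z": 0.65,"ax": 0,"ay": 0,"az": 0,"jaw": -0.04},
    {"x": 0.225,"y": 0.016,"z": 0.65,"ax": 0,"ay": 0,"az": 0,"jaw": -0.04},
    {"x": 0.225,"y": 0.016,"z": 0.65,"ax": 0,"ay": 0,"az": 0,"jaw": -0.04},
  ],
)

```text
time: 10.2
tool_pos: [529.5, -17.2, 110.2]
tcp_rot: [-3.141, 0.002, 3.142]
contact_force: [-0.4, -0.5, 0.3]
grip_width: 44.1
finger_force: 0.0
```

```bash
python3 - <<'E'
from h import *
im,d,W=cloud("wrist"); save(im,"w3")
im2,d2,W2=cloud("scene"); save(im2,"s3")
a=cv2.resize(im2[130:290,300:400],(375,600)) 
b=cv2.resize(im,(420,262)); c=np.zeros((600,800,3),np.uint8); c[:262,:420]=b; c[:,425:]=a; save(c,"c3")
print(bot.get_obs()["tool_pos"],bot.get_obs()["grip_width"])
E
```

```text
[529.31119327 -17.18706834 109.89790253] 43.98993112962818
```

View pics/c3.png

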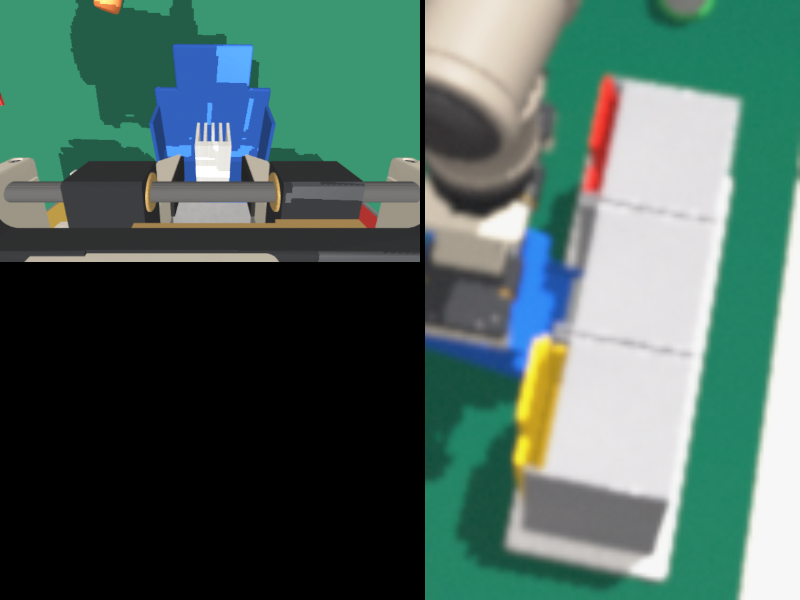

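The left inset shows the fingers either side of the sink (about (213,150)) and inside the bin walls. Next: descend and close.

send_rows(
  rows=[
    {"x": 0,"y": 0,"z": 0.07,"ax": 0,"ay": 0,"az": 0,"jaw": -0.04},
    {"x": 0,"y": 0,"z": 0.14,"ax": 0,"ay": 0,"az": 0,"jaw": -0.04},
    {"x": 0,"y": 0,"z": 0.2,"ax": 0,"ay": 0,"az": 0,"jaw": -0.04},
    {"x": 0,"y": 0,"z": 0.23,"ax": 0,"ay": 0,"az": 0,"jaw": -0.04},
    {"x": 0,"y": 0,"z": 0.245,"ax": 0,"ay": 0,"az": 0,"jaw": -0.04},
    {"x": 0,"y": 0,"z": 0.245,"ax": 0,"ay": 0,"az": 0,"jaw": -0.04},
    {"x": 0,"y": 0,"z": 0.245,"ax": 0,"ay": 0,"az": 0,"jaw": -1},
    {"x": 0,"y": 0,"z": 0.245,"ax": 0,"ay": 0,"az": 0,"jaw": -1},
    {"x": 0,"y": 0,"z": 0.245,"ax": 0,"ay": 0,"az": 0,"jaw": -1},
    {"x": 0,"y": 0,"z": 0.245,"ax": 0,"ay": 0,"az": 0,"jaw": -1},
  ],
)

```text
time: 11.55
tool_pos: [529.2, -17.1, 60.5]
tcp_rot: [3.142, 0.001, 3.141]
contact_force: [-0.4, 0.7, 3.3]
grip_width: 29.7
finger_force: 30.0
```

send_rows(
  rows=[
    {"x": 0,"y": 0,"z": -0.03,"ax": 0,"ay": 0,"az": 0,"jaw": -1},
    {"x": 0,"y": 0,"z": -0.1,"ax": 0,"ay": 0,"az": 0,"jaw": -1},
    {"x": 0,"y": 0,"z": -0.2,"ax": 0,"ay": 0,"az": 0,"jaw": -1},
    {"x": 0,"y": 0,"z": -0.3,"ax": 0,"ay": 0,"az": 0,"jaw": -1},
    {"x": 0,"y": 0,"z": -0.4,"ax": 0,"ay": 0,"az": 0,"jaw": -1},
    {"x": 0,"y": 0,"z": -0.5,"ax": 0,"ay": 0,"az": 0,"jaw": -1},
    {"x": 0.04,"y": 0,"z": -0.6,"ax": 0,"ay": 0,"az": 0,"jaw": -1},
    {"x": 0.1,"y": 0,"z": -0.65,"ax": 0,"ay": 0,"az": 0,"jaw": -1},
    {"x": 0.15,"y": 0,"z": -0.65,"ax": 0,"ay": 0,"az": 0,"jaw": -1},
    {"x": 0.15,"y": 0,"z": -0.65,"ax": 0,"ay": 0,"az": 0,"jaw": -1},
  ],
)

```text
time: 12.8
tool_pos: [497.8, -17.0, 189.7]
tcp_rot: [3.141, -0.001, 3.141]
contact_force: [1.3, 0.3, -0.7]
grip_width: 29.8
finger_force: 30.0
```

```bash
python3 - <<'E'
from h import *
im,d,W=cloud("wrist"); im2,d2,W2=cloud("top")
c=np.zeros((600,800,3),np.uint8); c[:250,:400]=cv2.resize(im,(400,250)); c[255:,:]=cv2.resize(im2[100:240,200:520],(800,345)); save(c,"c4")
print(np.array(bot.camera_model("wrist")["T_tool_cam"]).round(2).tolist())
o=bot.get_obs();print(o["tool_pos"],o["grip_width"],o["joint_positions"])
E
```

```text
[[0.0, -0.96, -0.27, 74.33], [1.0, 0.0, 0.0, 0.44], [-0.0, -0.27, 0.96, -157.76], [0.0, 0.0, 0.0, 1.0]]
[498.71961406 -17.14847448 189.61556302] 29.954272617367142 [-1.88128299e-01  3.29691850e-01  1.65165819e+00  8.53751112e-05
  1.16103475e+00 -1.75874429e+00]
```

View pics/c4.png

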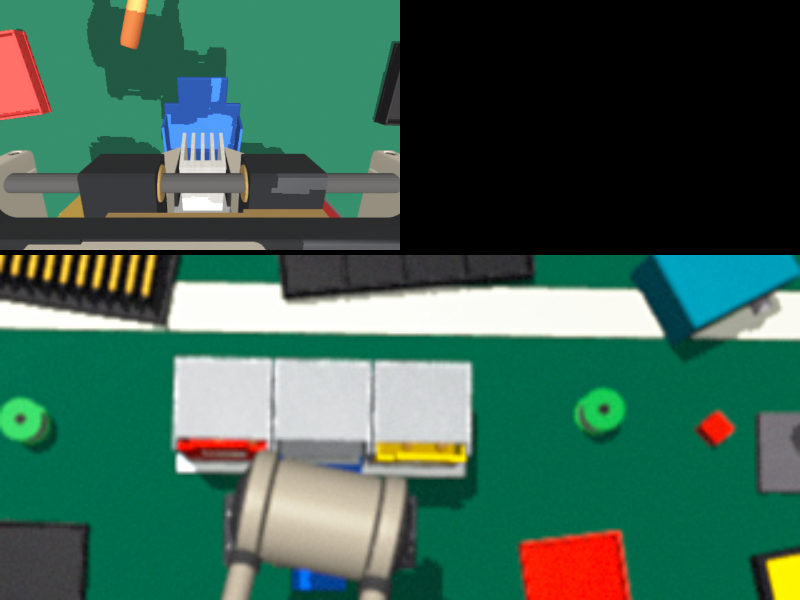

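The sink is held between the pads (inset at about (203,165)) and the bin is still open. Carrying it to the tray next.

send_rows(
  rows=[
    {"x": 0.02,"y": 0.06,"z": 0,"ax": 0,"ay": 0,"az": 0,"jaw": -1},
    {"x": 0.04,"y": 0.17,"z": 0,"ax": 0,"ay": 0,"az": 0,"jaw": -1},
    {"x": 0.07,"y": 0.3,"z": 0,"ax": 0,"ay": 0,"az": 0,"jaw": -1},
    {"x": 0.1,"y": 0.43,"z": 0,"ax": 0,"ay": 0,"az": 0,"jaw": -1},
    {"x": 0.12,"y": 0.56,"z": 0,"ax": 0,"ay": 0,"az": 0,"jaw": -1},
    {"x": 0.15,"y": 0.68,"z": 0,"ax": 0,"ay": 0,"az": 0,"jaw": -1},
    {"x": 0.17,"y": 0.79,"z": 0,"ax": 0,"ay": 0,"az": 0,"jaw": -1},
    {"x": 0.18,"y": 0.86,"z": 0,"ax": 0,"ay": 0,"az": 0,"jaw": -1},
    {"x": 0.18,"y": 0.88,"z": 0,"ax": 0,"ay": 0,"az": 0,"jaw": -1},
    {"x": 0.18,"y": 0.88,"z": 0,"ax": 0,"ay": 0,"az": 0,"jaw": -1},
  ],
)

```text
time: 14.15
tool_pos: [463.1, 158.8, 190.0]
tcp_rot: [-3.141, -0.0, -3.141]
contact_force: [-0.3, -0.5, -1.6]
grip_width: 29.8
finger_force: 30.0
```

send_rows(
  rows=[
    {"x": 0,"y": 0.06,"z": 0,"ax": 0,"ay": -0.03,"az": 0,"jaw": -1},
    {"x": 0,"y": 0.17,"z": 0,"ax": 0,"ay": -0.08,"az": 0,"jaw": -1},
    {"x": 0,"y": 0.3,"z": 0,"ax": 0,"ay": -0.13,"az": 0,"jaw": -1},
    {"x": 0,"y": 0.43,"z": 0,"ax": 0,"ay": -0.18,"az": 0,"jaw": -1},
    {"x": 0,"y": 0.56,"z": 0.1,"ax": 0,"ay": -0.23,"az": 0,"jaw": -1},
    {"x": 0,"y": 0.69,"z": 0.25,"ax": 0,"ay": -0.28,"az": 0,"jaw": -1},
    {"x": 0,"y": 0.81,"z": 0.4,"ax": 0,"ay": -0.32,"az": 0,"jaw": -1},
    {"x": 0,"y": 0.87,"z": 0.5,"ax": 0,"ay": -0.333,"az": 0,"jaw": -1},
    {"x": 0,"y": 0.87,"z": 0.6,"ax": 0,"ay": -0.333,"az": 0,"jaw": -1},
    {"x": 0,"y": 0.87,"z": 0.6,"ax": 0,"ay": -0.333,"az": 0,"jaw": -1},
  ],
)

```text
time: 15.4
tool_pos: [461.8, 332.6, 68.7]
tcp_rot: [-3.14, 0.346, -3.141]
contact_force: [0.2, -0.2, -1.3]
grip_width: 29.7
finger_force: 30.0
```

```bash
python3 - <<'E'
from h import *
im,d,W=cloud("wrist")
c=np.zeros((600,800,3),np.uint8); c[:500,:800]=cv2.resize(im,(800,500)); im2,_,_=cloud("scene"); save(c,"c5")
hsv=cv2.cvtColor(im,cv2.COLOR_RGB2HSV)
o=bot.get_obs();t=o["tool_pos"];print(t,o["tcp_rot"],o["contact_force"])
g=(W[...,2]<30)&(W[...,2]>-5)&(hsv[...,2]<75)&(d>0)&(W[...,0]>370)&(W[...,1]>250)&(W[...,1]<420)
print("tray",g.sum(),np.percentile(W[g],[1,50,99],axis=0).round(1).tolist())
s=(hsv[...,1]<60)&(hsv[...,2]>110)&(abs(W[...,1]-t[1])<17)&(W[...,2]<130)&(W[...,2]>20)&(d>0)&(abs(W[...,0]-t[0])<45)
print("sink",s.sum(),np.percentile(W[s],[1,10,50,90,99],axis=0).round(1).tolist())
E
```

```text
[463.19564358 333.0526468   70.72529487] [3.14072602 0.34941336 3.14096865] [ 0.00486221  0.17703045 -0.28287567]
tray 22677 [[393.1, 277.0, 1.5], [421.5, 329.3, 4.2], [513.8, 396.9, 22.5]]
sink 5098 [[437.0, 318.1, 64.8], [437.8, 320.2, 72.1], [441.2, 332.8, 96.0], [482.0, 345.7, 97.7], [488.3, 347.9, 98.7]]
```

View pics/c5.png

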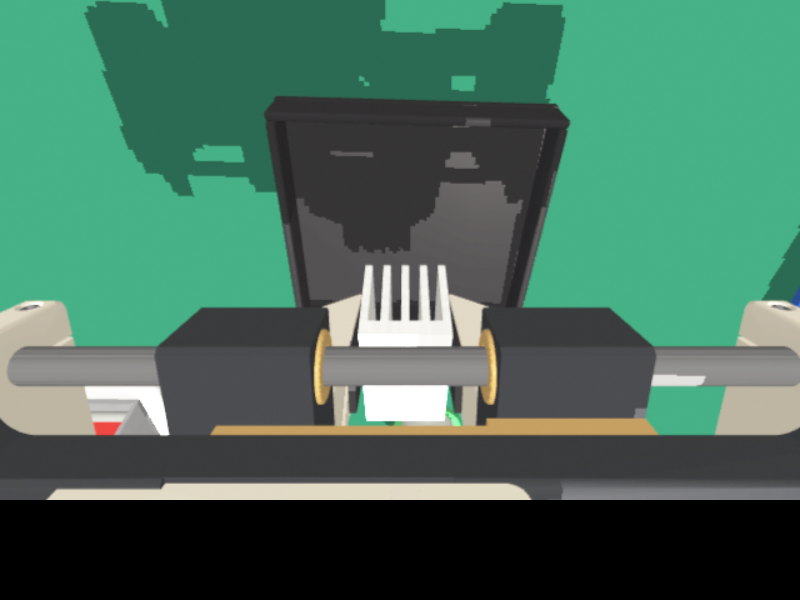

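The picture shows the sink level, with its fins at about (405,295), over the black tray. Its bottom is about 60 mm above the tray floor. Lowering.

send_rows(
  rows=[
    {"x": 0.025,"y": 0,"z": 0.053,"ax": 0,"ay": 0,"az": 0,"jaw": -1},
    {"x": 0.05,"y": 0,"z": 0.106,"ax": 0,"ay": 0,"az": 0,"jaw": -1},
    {"x": 0.075,"y": 0,"z": 0.16,"ax": 0,"ay": 0,"az": 0,"jaw": -1},
    {"x": 0.1,"y": 0,"z": 0.21,"ax": 0,"ay": 0,"az": 0,"jaw": -1},
    {"x": 0.11,"y": 0,"z": 0.235,"ax": 0,"ay": 0,"az": 0,"jaw": -1},
    {"x": 0.117,"y": 0,"z": 0.25,"ax": 0,"ay": 0,"az": 0,"jaw": -1},
    {"x": 0.12,"y": 0,"z": 0.257,"ax": 0,"ay": 0,"az": 0,"jaw": -1},
    {"x": 0.123,"y": 0,"z": 0.264,"ax": 0,"ay": 0,"az": 0,"jaw": -1},
    {"x": 0.123,"y": 0,"z": 0.264,"ax": 0,"ay": 0,"az": 0,"jaw": -1},
    {"x": 0.123,"y": 0,"z": 0.264,"ax": 0,"ay": 0,"az": 0,"jaw": -1},
  ],
)

```text
time: 16.75
tool_pos: [458.0, 332.9, 12.3]
tcp_rot: [3.141, 0.349, 3.141]
contact_force: [0.2, -0.3, -0.6]
grip_width: 29.8
finger_force: 30.0
```

send_rows(
  rows=[
    {"x": 0.002,"y": 0,"z": 0.004,"ax": 0,"ay": 0,"az": 0,"jaw": -1},
    {"x": 0.003,"y": 0,"z": 0.008,"ax": 0,"ay": 0,"az": 0,"jaw": -1},
    {"x": 0.004,"y": 0,"z": 0.012,"ax": 0,"ay": 0,"az": 0,"jaw": -1},
    {"x": 0.004,"y": 0,"z": 0.012,"ax": 0,"ay": 0,"az": 0,"jaw": -1},
    {"x": 0.004,"y": 0,"z": 0.012,"ax": 0,"ay": 0,"az": 0,"jaw": -1},
    {"x": 0.004,"y": 0,"z": 0.012,"ax": 0,"ay": 0,"az": 0,"jaw": -1},
    {"x": 0.004,"y": 0,"z": 0.012,"ax": 0,"ay": 0,"az": 0,"jaw": -1},
    {"x": 0.004,"y": 0,"z": 0.012,"ax": 0,"ay": 0,"az": 0,"jaw": -1},
    {"x": 0.004,"y": 0,"z": 0.012,"ax": 0,"ay": 0,"az": 0,"jaw": -1},
    {"x": 0.004,"y": 0,"z": 0.012,"ax": 0,"ay": 0,"az": 0,"jaw": -1},
  ],
)

```text
time: 18.0
tool_pos: [457.9, 332.9, 10.2]
tcp_rot: [3.141, 0.349, 3.141]
contact_force: [-4.0, -1.0, 6.9]
grip_width: 29.7
finger_force: 30.0
```

send_rows(
  rows=[
    {"x": 0,"y": 0,"z": 0,"ax": 0,"ay": 0,"az": 0,"jaw": 0.1},
    {"x": 0,"y": 0,"z": 0,"ax": 0,"ay": 0,"az": 0,"jaw": 0.1},
    {"x": 0,"y": 0,"z": 0,"ax": 0,"ay": 0,"az": 0,"jaw": 0.1},
    {"x": 0,"y": 0,"z": 0,"ax": 0,"ay": 0,"az": 0,"jaw": 0.1},
    {"x": 0,"y": 0,"z": -0.05,"ax": 0,"ay": 0,"az": 0,"jaw": 0.1},
    {"x": 0,"y": 0,"z": -0.15,"ax": 0,"ay": 0,"az": 0,"jaw": 0.1},
    {"x": 0,"y": 0,"z": -0.3,"ax": 0,"ay": 0,"az": 0,"jaw": 0.1},
    {"x": 0,"y": 0,"z": -0.5,"ax": 0,"ay": 0,"az": 0,"jaw": 0.1},
    {"x": 0,"y": 0,"z": -0.7,"ax": 0,"ay": 0,"az": 0,"jaw": 0.1},
    {"x": 0,"y": 0,"z": -0.7,"ax": 0,"ay": 0,"az": 0,"jaw": 0.1},
  ],
)

```text
time: 19.25
tool_pos: [410.5, 334.1, 144.7]
tcp_rot: [3.137, 0.354, 3.141]
contact_force: [0.7, 0.2, 0.0]
grip_width: 50.4
finger_force: 0.0
```

```bash
python3 - <<'E'
from h import *
im,d,W=cloud("wrist"); im2,d2,W2=cloud("top")
c=np.zeros((600,800,3),np.uint8); c[:250,:400]=cv2.resize(im,(400,250)); c[255:,:]=cv2.resize(im2[100:240,160:480],(800,345)); save(c,"c6")
hsv=cv2.cvtColor(im2,cv2.COLOR_RGB2HSV)
k=(hsv[...,0]>100)&(hsv[...,0]<130)&(hsv[...,1]>100)&(d2>0)&(W2[...,0]>400)&(W2[...,0]<620)&(abs(W2[...,1]+20)<60)
print(np.percentile(W2[k],[1,50,99],axis=0).round(1).tolist())
o=bot.get_obs();print(o["time"],o["tool_pos"],o["grip_width"],o["contact_force"])
E
```

```text
[[439.2, -73.9, 0.3], [520.5, -20.2, 64.9], [593.4, 29.8, 99.5]]
19.35 [409.93866583 332.90482496 141.48516384] 50.75209890530717 [-1.27069692 -0.353555    0.37212153]
```

View pics/c6.png

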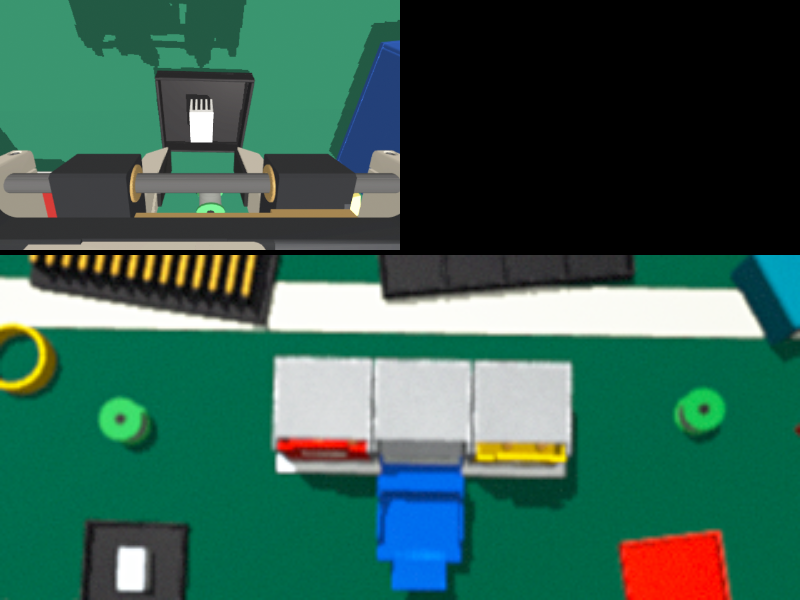

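The sink sits flat in the black tray (at about (131,570)) and the blue bin is still fully open (at about (420,520)). The gripper is clear of everything, so I'm handing in.

```bash
python3 -c "
from plant import bot
print(bot.close_job())"
```

```text
the job is handed in; nothing more can be done
None
```

The blue bin is tilted fully forward and left open, the heat sink is lying flat in the black tray, and the job was handed in after about 19 s of the 53 s allowed; the hand-in gave no verdict.

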